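Spin the wing screw down onto the bracket

TASK

Tighten the loose winged thumbscrew on the clamp with the bracket in it: push its wings round clockwise (seen from above) with a fingertip, stroke after stroke as often as it takes, until its foot bears on the bracket and it will turn no further, then take the hand away. Never pinch a wing, do not lift or shift the bracket, and leave the knurled screw of the other clamp and everything lying about as they are.

Things in the scene. Friction and masses are not known exactly. Their poses are not given: they have to be found in the camera images.
- wing_clamp: Fixed dark steel C-frame clamp with a winged screw. Origin: on the vertical screw axis, table level. Base 150 (x) by 120 (y) by 12; rest block 80 by 60, top z 37; upright 40 by 20 on the +y side, inner face 46 from the axis, top z 150; arm 32 wide at z 75-95 with round boss (radius 14, top z 100) around the screw. -y and both x sides of the screw head are open.
- knurled_clamp: Fixed clamp with the same frame, sizes and axes as wing_clamp, but its screw has a plain round knurled head (radius 18, z 119 to 137) and its rest block is empty. To be left alone.
- wing_screw (a joint): Turn of the winged screw, rad: 0 fully raised, grows clockwise from above, 11.0 = hard stop, foot on the bracket. Starts at 0 to 3.5. The wing line points along the yaw of wing_clamp minus this value (other wing opposite). Each turn lowers the screw 6 mm. Light friction (0.03 Nm, about 1 N at the wings); it stays where left and hardly coasts.
- wing_hub (a point): Centre of the winged steel head, on the screw axis at mid-height of the wings; z 125 when fully down, up to 10.5 higher when raised. Hub radius 12, from 17 below to 8 above. Two upright flat wings, opposite, each 7 thick, reaching 39 from the axis, 12 below to 14 above this point. Below the arm the screw ends in a foot, radius 11.
- wing_tip (a point): Outer end of one of the two wings, at mid-height and mid-thickness, 39 mm from the screw axis.
- knurled_screw (a joint): Turn of the knurled screw in rad, clockwise from above, 0 at the start; it turns as easily as the other.
- bracket: Loose flat steel bracket 120 (x) by 50 (y) by 8, 0.36 kg, lying on the rest block of the winged clamp, under the foot. Origin at the centre of its underside.
- wrench: Loose steel wrench lying on the table between the clamps, about 180 long. Bystander.
- spray_can: Loose spray can, radius 26, 150 high, standing beyond the clamps. Bystander.
- bolt: Loose dark bolt standing on its head, head radius 14, 50 high. Bystander.
- hammer: Loose hammer lying on the right. Bystander.
- gauge_block: Loose dark steel block 75 by 50 by 25 on the left. Bystander.
- flange: Loose steel flange ring, outer radius 40, 12 high, on the left. Bystander.
There are look-alikes about, which are no part of the job. What is shaped like the wing_clamp but green or orange is not meant. What is shaped like the bracket but pink is not meant.

How it is judged:
At the end, for the whole second after the job is handed in: The winged screw is at rest within 0.3 rad of its stop (11.0 rad), its foot on the bracket; the bracket lies at rest within 12 mm of where it was; the knurled screw is within 0.35 rad of its start (value of joint wing_screw above 10.7 rad and velocity of joint wing_screw between -0.1 and 0.1 rad/s and distance of bracket from where it was at the start of the episode below 0.012 m and linear speed of bracket below 0.02 m/s and not (value of joint knurled_screw above 0.35 rad or value of joint knurled_screw below -0.35 rad)); the robot touches nothing.
It fails at once if a wing is pinched (fingers press on both its faces at once, more than 2 N each) ((contact force between the fingers and wing_screw_c3 above 2 N and contact force between the fingers and wing_screw_c4 above 2 N) or (contact force between the fingers and wing_screw_c6 above 2 N and contact force between the fingers and wing_screw_c7 above 2 N)).
It fails at once if the bracket is lifted or shifted more than 12 mm (distance of bracket from where it was at the start of the episode above 0.012 m).
It fails at once if the knurled screw is turned more than 0.35 rad (value of joint knurled_screw above 0.35 rad or value of joint knurled_screw below -0.35 rad).
It fails at once if a bystander is moved more than 30 mm (distance of any of wrench, spray_can, bolt, hammer, gauge_block, flange from where it was at the start of the episode above 0.03 m).
It also fails if it takes over 64 s, if anything falls off the work surface, if the arm or the gripper's body presses on something with over 40 N, if the wrist force passes 120 N, or if a joint passes its speed limit or range.

ROBOT

A 7-joint arm with a two-finger parallel gripper is mounted at the origin on the work surface. World frame = base frame: x ahead of the robot, y to its left, z up, the work surface at z = 0. Lengths are in m, angles in rad, forces in N, time in s.
With the tool pointing down it reaches from about 0.4 to 0.9 m from the base axis. Payload 5.5 kg.
Tool frame: the origin (TCP) lies midway between the tips of the shut fingers; the grasp point (between the pads) lies 19 mm behind it (manip.grip_depth is the distance from the TCP to the grasp point, in m); z points along the fingers, x is the direction in which the jaws open and shut, and the axes are right-handed (so a half turn about z gives the same grasp; the last joint's range is limited). The gripper opens to 92 mm and grips with 3 to 60 N. Pads are 19 mm wide; open, the fingers measure 130 mm over their backs; the gripper's body (75 mm by 190 mm) begins 47 mm behind the grasp point.
Start: joints at [-1.06, 0.501, -0.427, 1.55, 0.221, 1.138, -0.21], TCP at [0.159, 0.63, 0.227] pointing down, gripper open.
Joint ranges: [-2.88, 2.88], [-0.31, 2.03], [-1.54, 1.56], [0.2, 2.42], [-1.41, 4.55], [0.19, 2.02], [-2.57, 2.57]. Speed limits (rad/s): [2.57, 2.57, 3.14, 3.14, 3.14, 3.14, 3.14].

INTERFACE

Orientations are given as a unit quaternion [x, y, z, w].
In Python, from bench import manip, effector, viewer gives the robot as it stands. Calls block until the motion is done:
- manip.move_pose(position, orientation): joint-space move of the TCP to a pose.
- manip.servo_line(position, ori=None, vel=0.15): straight line of the TCP; ori=None keeps the orientation; vel is the mean speed in m/s.
- manip.movej(angles): joint-space move.
- effector.open_jaws() and effector.close(f_grip=None): open the fingers fully, or close them until they stop; f_grip is the grip in N (None keeps the last).
- manip.sleep(seconds).
- manip.solve_ik(position, orientation): joint angles nearest the present ones, or None.
- viewer.get_image(name): name is "scene" or "top" or "wrist"; returns the picture (480x640x3 uint8, red, green, blue); there is no depth.
- viewer.get_calibration(name): a dict with "vfov" (degrees; the focal length in pixels is half the picture's height over the tangent of half this angle, whatever the lens; pixels are square), "cx", "cy" (the principal point, pixels), "eye" and "attitude" of the camera in the world. Camera axes: x right, y down, z forward; pixel columns grow to the right and rows downward; lengths in m; the calibration is good to about 2 mm. A picture is of the moment at which its call begins: read the wrist's pose just before it. get_calibration takes no time and is no camera call; for the wrist camera it gives the pose at the moment of the call.
A pose or a line that the arm cannot do raises manip.PlanningError and nothing moves.
- manip.hand_in(): hands the job in, once; it reports no verdict.
Readings, each from a call of its own:
- manip.current_clock(): time.
- manip.current_q(): joint angles.
- manip.current_joint_velocities(): joint speeds.
- manip.current_tau(): joint torques, N m.
- manip.current_tool_pos(): TCP position.
- manip.current_tcp_rot(): TCP orientation.
- manip.current_force(): force on the tool from outside, world axes, zero at the start.
- manip.current_wrist_torque(): the same for the moment, N m.
- manip.current_finger_gap(): finger opening in m.
Only numpy, scipy, OpenCV 4.12 (cv2) and the standard library are available. Lean on these libraries where they do the work, as an engineer would, in place of code of your own. Each camera call takes 0.05 s, during which the arm holds its last target.

## Working session

There is one attempt and no reset: what is moved stays moved. The work goes in short steps, each a Python script; the robot and the scene stay as the last script left them, time stands still between calls to the robot, and variables do not carry over. Pictures are saved under pics/ and viewed, and the job is handed in when it is done.

```bash
ls; mkdir -p pics; python3 - <<'E'
from bench import manip, effector, viewer
import cv2
for n in ["scene","top","wrist"]:
    im=viewer.get_image(n); cv2.imwrite(f"pics/{n}0.png",im[:,:,::-1]); print(n,viewer.get_calibration(n), im.shape)
print(manip.current_clock(),manip.current_tcp_rot(),manip.current_tool_pos(),manip.current_finger_gap())
E
```

```text
pics
scene {'vfov': 56.13540931126864, 'cx': 315.3606738366632, 'cy': 241.3086056857232, 'eye': array([0.92784166, 0.7943047 , 1.06845782]), 'attitude': array([ 0.22209222,  0.90110021, -0.36138426, -0.0899715 ])} (480, 640, 3)
top {'vfov': 42.02430667998643, 'cx': 321.80614179844315, 'cy': 240.6429154704448, 'eye': array([ 0.18218605, -0.0216235 ,  1.46637856]), 'attitude': array([ 0.7068063 , -0.69780401,  0.08383132, -0.080416  ])} (480, 640, 3)
wrist {'vfov': 67.2314187480053, 'cx': 323.5923926200876, 'cy': 240.03758056141967, 'eye': array([0.09017508, 0.64768777, 0.38441649]), 'attitude': array([0.78158548, 0.60915731, 0.08227311, 0.10621979])} (480, 640, 3)
0.15 [ 7.89057064e-01  6.14319423e-01 -6.27517905e-04  4.50302145e-04] [0.15931925 0.62960267 0.22590452] 0.09173058457971338
```

View pics/scene0.png

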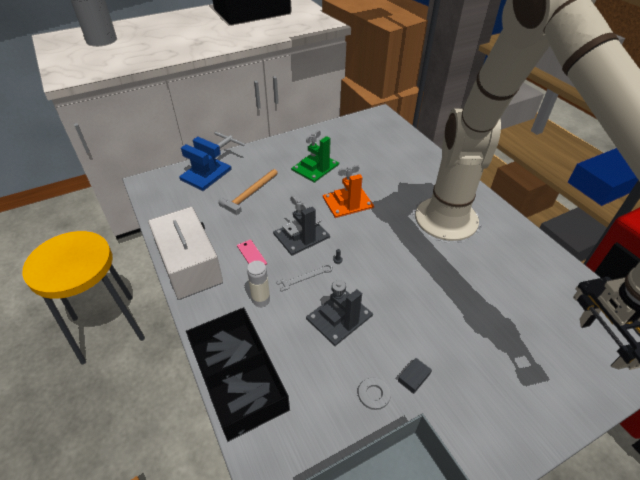

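View pics/top0.png

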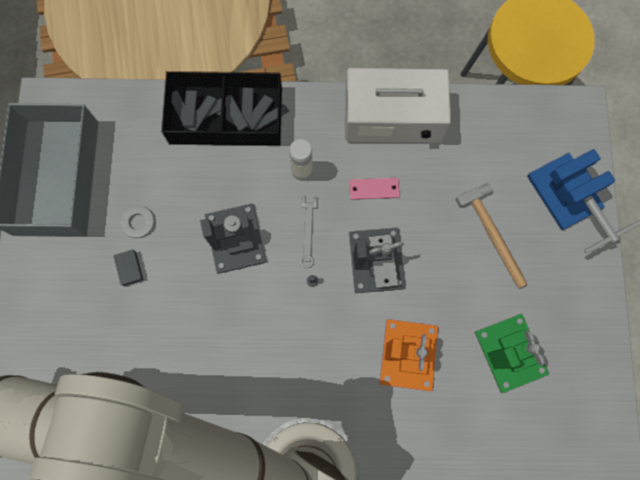

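View pics/wrist0.png

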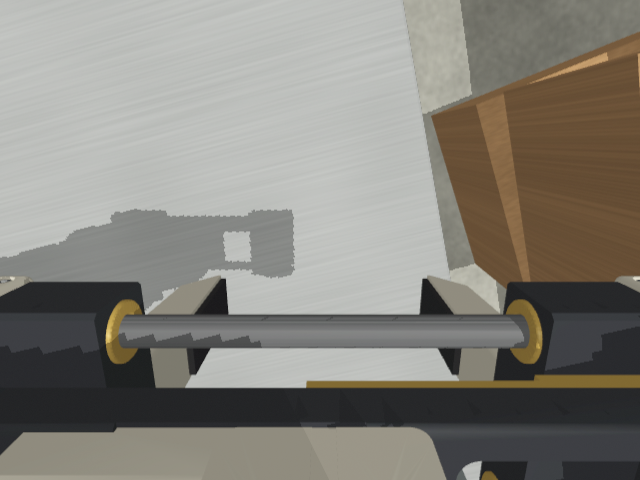

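The top view shows the wing clamp near (380,258), with its upright on the image left. The screw head is at about (385,250). I'll zoom in.

```bash
cat > h.py <<'E'
import numpy as np, cv2
from scipy.spatial.transform import Rotation as R
from bench import manip, effector, viewer
def cam(n,c=None):
    c=c or viewer.get_calibration(n); f=240/np.tan(np.radians(c['vfov'])/2)
    return np.array(c['eye']),R.from_quat(c['attitude']).as_matrix(),f,c['cx'],c['cy']
def pix2z(n,u,v,z,c=None):
    e,M,f,cx,cy=cam(n,c); d=M@np.array([(u-cx)/f,(v-cy)/f,1]); return e+d*(z-e[2])/d[2]
def proj(n,p,c=None):
    e,M,f,cx,cy=cam(n,c); q=(np.atleast_2d(p)-e)@M; return np.c_[q[:,0]/q[:,2]*f+cx,q[:,1]/q[:,2]*f+cy]
E
python3 - <<'E'
import cv2
im=cv2.imread('pics/top0.png')[215:305,335:435]; cv2.imwrite('pics/topz.png',cv2.resize(im,None,fx=6.5,fy=6.5,interpolation=cv2.INTER_CUBIC))
im=cv2.imread('pics/scene0.png')[180:260,255:345]; cv2.imwrite('pics/scz.png',cv2.resize(im,None,fx=7,fy=7,interpolation=cv2.INTER_CUBIC))
E
```

```text
(no output)
```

View pics/topz.png

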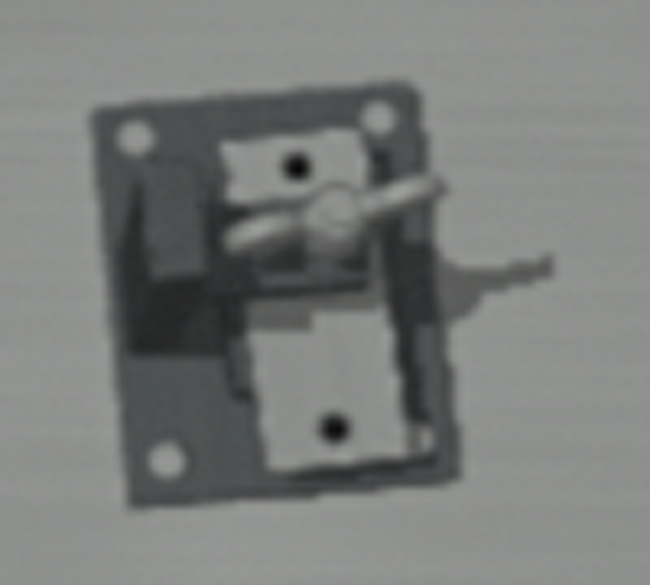

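View pics/scz.png

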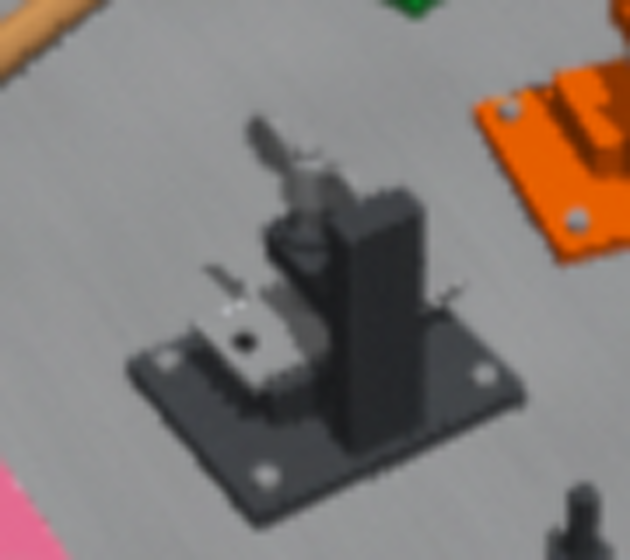

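```bash
python3 - <<'E'
from h import *
z=lambda a,b:(335+(a+.5)/6.5-.5,215+(b+.5)/6.5-.5)
C=[pix2z("top",*z(a,b),0.012)[:2] for a,b in [(93,107),(415,87),(460,480),(130,508)]]
print(np.round(C,4)); c=np.mean(C,0); xd=(C[0]+C[1]-C[2]-C[3])/2; yd=(C[0]+C[3]-C[1]-C[2])/2
print(c,np.linalg.norm(xd),np.linalg.norm(yd),np.arctan2(xd[1],xd[0]),np.arctan2(-yd[0],yd[1]))
# hub top, wing tips
for hz in (.125,.1355):
    print(hz,[np.round(pix2z("top",*z(a,b),hz+dz)[:2],4) for a,b,dz in [(336,207,.008),(440,187,.014),(232,240,.014)]])
# knurled, others
for n,u,v,zz in [("knurl",232,223,.137),("can",301,148,.15),("bolt",312,281,.03),("boltS",0,0,0)]:
    print(n,pix2z("top",u,v,zz))
E
```

```text
[[ 0.5517 -0.0913]
 [ 0.5609 -0.2105]
 [ 0.4143 -0.2244]
 [ 0.4025 -0.105 ]]
[ 0.4823371  -0.15781286] 0.14854439433295286 0.11976518783931228 0.09297527962728938 0.08791750662731833
0.125 [array([ 0.4873, -0.1675]), array([ 0.4933, -0.2019]), array([ 0.4741, -0.1319])]
0.1355 [array([ 0.4849, -0.1663]), array([ 0.4908, -0.2004]), array([ 0.4718, -0.131 ])]
knurl [0.53462119 0.17182076 0.137     ]
can [0.70731143 0.02314577 0.15      ]
bolt [ 0.42599443 -0.00487382  0.03      ]
boltS [1.17236994e+00 8.32279765e-01 2.22044605e-16]
```

```bash
cat >> h.py <<'E'
AX=np.array([0.4838,-0.1665]); YAW=0.09
def quat(y): # tool z down, tool x along yaw y
    M=np.array([[np.cos(y),np.sin(y),0],[np.sin(y),-np.cos(y),0],[0,0,-1]]); return R.from_matrix(M).as_quat()
def loc(x,y,ax=None): # clamp frame -> world xy
    ax=AX if ax is None else ax
    c,s=np.cos(YAW),np.sin(YAW); return ax+np.array([c*x-s*y,s*x+c*y])
E
python3 - <<'E'
from h import *
effector.close(5)
t=manip.current_clock()
for y in (YAW,YAW+np.pi):
    q=manip.solve_ik(np.r_[loc(.037,0),.25],quat(y)); print(y,None if q is None else np.round(q,2))
qs=[(abs(np.array(q)[6]),y) for y in (YAW,YAW+np.pi) if (q:=manip.solve_ik(np.r_[loc(.037,0),.25],quat(y))) is not None]
y=min(qs)[1]; print("use",y)
manip.move_pose(np.r_[loc(.037,0),.26],quat(y))
c=viewer.get_calibration("wrist"); im=viewer.get_image("wrist"); cv2.imwrite("pics/w1.png",im[:,:,::-1])
im=viewer.get_image("scene"); cv2.imwrite("pics/s1.png",im[:,:,::-1])
print(t,manip.current_clock(),manip.current_finger_gap(),manip.current_force(),manip.current_tool_pos(),c)
E
```

```text
0.09 [-0.11  0.27  0.43  1.81 -0.13  1.08  0.46]
3.231592653589793 [-0.71  0.62  1.36  1.83 -0.64  1.24 -2.2 ]
use 0.09
1.5833 4.7417 0.00010676108456834834 [-0.50518307 -0.09226454  0.15965061] [ 0.52095338 -0.16233854  0.25991015] {'vfov': 67.2314187480053, 'cx': 323.5923926200876, 'cy': 240.03758056141967, 'eye': array([ 0.51445771, -0.09071885,  0.41836994]), 'attitude': array([0.98997482, 0.04594406, 0.00671212, 0.13339394])}
```

View pics/w1.png

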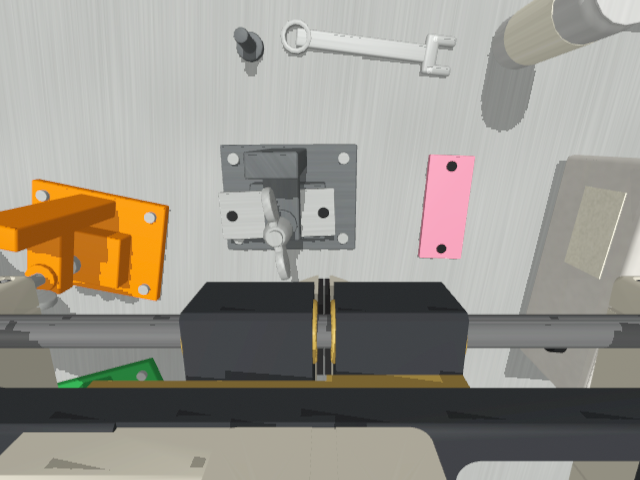

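View pics/s1.png

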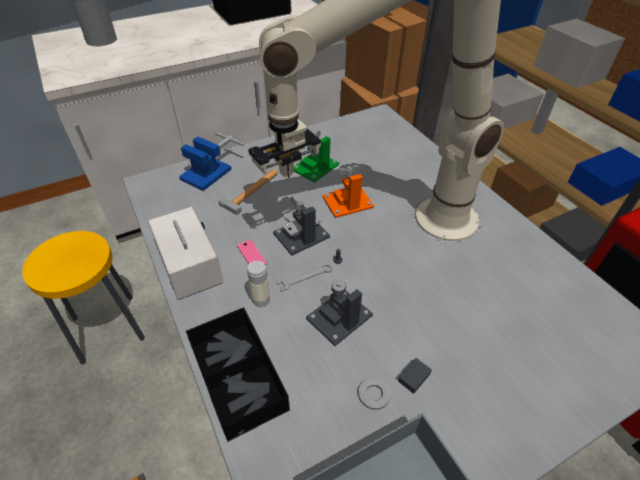

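Wrist view: hub top at about (278,232), wing tips at about (268,192) and (285,276), and the shut fingers at (322,280). I'll measure it on a zoom.

```bash
python3 - <<'E'
import cv2
im=cv2.imread('pics/w1.png')[135:295,205:365]; cv2.imwrite('pics/w1z.png',cv2.resize(im,None,fx=3.75,fy=3.75,interpolation=cv2.INTER_CUBIC))
im=cv2.imread('pics/s1.png')[110:200,235:325]; cv2.imwrite('pics/s1z.png',cv2.resize(im,None,fx=6,fy=6,interpolation=cv2.INTER_CUBIC))
E
```

```text
(no output)
```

View pics/w1z.png

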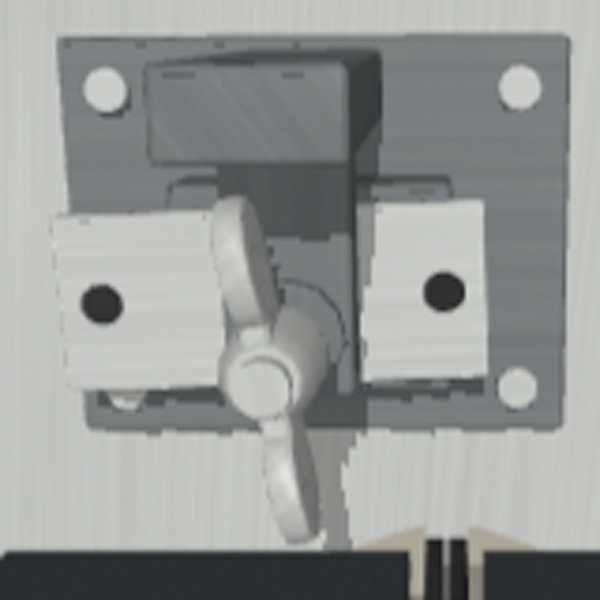

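View pics/s1z.png

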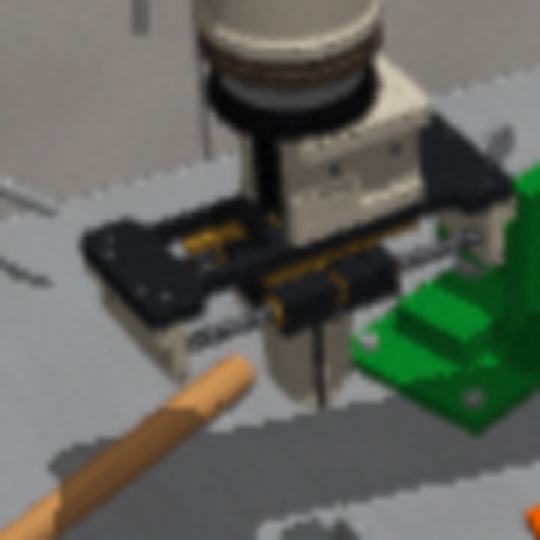

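```bash
python3 - <<'E'
from h import *
c={'vfov': 67.2314187480053, 'cx': 323.5923926200876, 'cy': 240.03758056141967, 'eye': np.array([ 0.51445771, -0.09071885,  0.41836994]), 'attitude': np.array([0.98997482, 0.04594406, 0.00671212, 0.13339394])}
z=lambda a,b:(205+(a+.5)/3.75-.5,135+(b+.5)/3.75-.5)
P=lambda a,b,h:np.round(pix2z("wrist",*z(a,b),h,c)[:2],4)
C=np.array([P(a,b,.012) for a,b in [(58,38),(568,36),(563,430),(90,430)]]);print(C,C.mean(0))
print("bracket",P(102,305,.045),P(444,291,.045))
print("rest/boss arc", P(285,283,.1),P(345,345,.1))
print("hub",P(262,388,.142),"tips top",P(228,198,.148),P(303,540,.148))
print("upright top corners",[P(a,b,.15) for a,b in [(148,66),(345,66),(345,163),(148,163)]])
print(proj("wrist",[[*loc(.037,0),.26]],c))
# project model
th=1.39; a=YAW-th; u=np.array([np.cos(a),np.sin(a)]); hz=.125+(11-th)/(2*np.pi)*.006
f=lambda q:(q-[204.5,134.5])*3.75
print("model hub",f(proj("wrist",[[*AX,hz+.008]],c)),"tips",f(proj("wrist",[[*(AX+s*.039*u),hz+.014] for s in (1,-1)],c)))
E
```

```text
[[ 0.4031 -0.1051]
 [ 0.5504 -0.0908]
 [ 0.5628 -0.2096]
 [ 0.4152 -0.2233]] [ 0.482875 -0.1572  ]
bracket [ 0.4257 -0.1755] [ 0.521  -0.1626]
rest/boss arc [ 0.4821 -0.1536] [ 0.4974 -0.1674]
hub [ 0.4829 -0.1682] tips top [ 0.4746 -0.1281] [ 0.4942 -0.1993]
upright top corners [array([ 0.4583, -0.1039]), array([ 0.4961, -0.1003]), array([ 0.4974, -0.1188]), array([ 0.4589, -0.1224])]
[[322.08412327 299.23371531]]
model hub [[267.17954742 381.13275308]] tips [[302.15046234 561.61497913]
 [221.93071776 202.36046801]]
```

```bash
sed -i 's/^AX=.*/AX=np.array([0.4832,-0.1668]); YAW=0.09/' h.py; cat >> h.py <<'E'
from scipy.optimize import brentq
HX,HY,RHO=.019,.0095,.017
def ring(step=.008):
    """clockwise closed path of finger centre in clamp frame, starting at (HX+RHO,0)"""
    pts=[]
    for sx,sy,a0 in [(1,-1,0),(-1,-1,-90),(-1,1,-180),(1,1,-270)]:
        for a in np.radians(np.linspace(a0,a0-90,31)): pts.append([sx*HX+RHO*np.cos(a),sy*HY+RHO*np.sin(a)])
    p=np.array([[HX+RHO,0]]+pts+[[HX+RHO,0]]); s=np.r_[0,np.cumsum(np.hypot(*np.diff(p,axis=0).T))]
    n=int(s[-1]/step)+1; t=np.linspace(0,s[-1],n+1); return np.c_[np.interp(t,s,p[:,0]),np.interp(t,s,p[:,1])]
def wing(c,hx=HX,hy=HY):
    """wing angle (clamp frame, near centre angle) when its rear face touches the finger box at c"""
    K=np.array([c+np.array([i*hx,j*hy]) for i in(-1,1) for j in(-1,1)]); b=np.arctan2(c[1],c[0])
    g=lambda a:(K@np.array([-np.sin(a),np.cos(a)])).min()-.0035
    return brentq(g,b-1.5,b)
E
python3 - <<'E'
from h import *
p=ring(); w=np.unwrap([wing(c) for c in p]); print(len(p),np.round(-w,2)); w2=np.unwrap([wing(c,.009,.008) for c in p]);print(np.round(-w2,2))
E
```

```text
29 [0.69 0.94 1.13 1.33 1.54 1.96 2.32 2.55 2.69 2.78 2.85 2.96 3.09 3.44
 3.83 4.08 4.27 4.47 4.68 5.1  5.46 5.69 5.83 5.92 5.99 6.1  6.23 6.58
 6.97]
[0.41 0.64 0.84 1.05 1.26 1.48 1.82 2.19 2.45 2.61 2.73 2.88 3.05 3.28
 3.55 3.79 3.98 4.19 4.4  4.62 4.96 5.34 5.59 5.76 5.88 6.02 6.19 6.42
 6.7 ]
```

```bash
cat >> h.py <<'E'
PR=ring(); W=-np.unwrap([wing(c,.014,.009) for c in PR]); N=len(PR)-1
def wp(i):
    k,j=divmod(i,N); th=W[j]+2*np.pi*k
    th_=np.clip(th,1.39,11); z=.125+(11-th_)/(2*np.pi)*.006+.002
    return np.r_[loc(*PR[j]),z],th
def run(i0,i1,vel=.06,fmax=18,sub=1):
    for i in range(i0,i1):
        a,_=wp(i);b,th=wp(i+1)
        for s in range(1,sub+1):
            manip.servo_line(a+(b-a)*s/sub,vel=vel); f=manip.current_force()
            if np.hypot(f[0],f[1])>fmax or abs(f[2])>fmax:
                print("STOP force",i,s,np.round(f,1),"th",round(th,2)); return i,s
        print(i+1,round(th,2),np.round(f,1),round(manip.current_clock(),2))
    return None
def snap(n,name):
    im=viewer.get_image(n); cv2.imwrite(f"pics/{name}.png",im[:,:,::-1]); return im
E
python3 - <<'E'
from h import *
p,_=wp(0); q=quat(YAW)
manip.servo_line(np.r_[p[:2],.16],vel=.1); manip.servo_line(p,vel=.05)
print(p,manip.current_force(),manip.current_clock())
run(0,9)
print(manip.current_tool_pos()-wp(9)[0])
im=np.hstack([cv2.resize(snap("wrist","w2")[120:360,180:420],(400,400)),cv2.resize(snap("top","t2")[205:295,345:435],(400,400),interpolation=cv2.INTER_CUBIC)])
cv2.imwrite("pics/c2.png",im[:,:,::-1])
E
```

```text
[ 0.5190543  -0.16356437  0.13617687] [ 0.65138683  0.16398846 -0.37254574] 6.5167
1 0.78 [ 0.3 -1.1 -0.2] 6.8
2 0.98 [ 0.6 -0.7 -0.1] 7.08
3 1.18 [-0.5  0.1  0. ] 7.37
4 1.4 [ 0.6 -0.2 -0.2] 7.65
5 1.67 [-0.4  0.7 -0.1] 7.93
6 2.1 [0.2 0.1 2. ] 8.22
7 2.4 [ 0.7 -0.2  1.4] 8.5
8 2.59 [ 0.2 -0.4  1. ] 8.78
9 2.71 [ 0.6  0.2 -0.7] 9.07
[-8.63837299e-04 -1.17111639e-05 -1.70319718e-04]
```

View pics/c2.png

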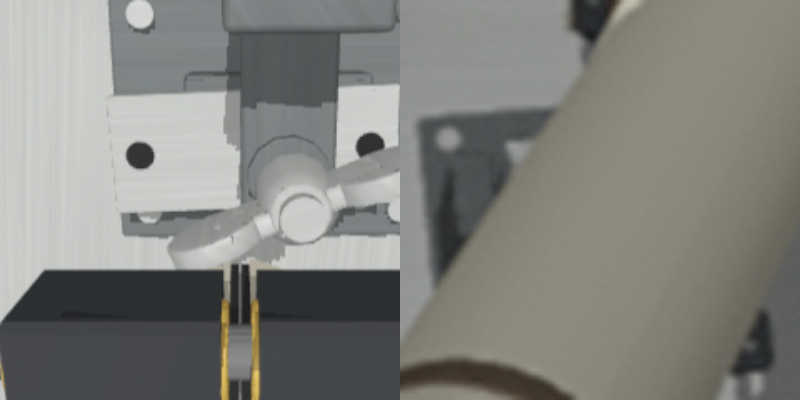

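The wrist crop shows the wing pushed round. Its near wing now points left and slightly towards the viewer, ahead of the fingers, at a screw angle of about 2.7. I'll continue the revolution and watch the passage past the upright.

```bash
python3 - <<'E'
from h import *
r=run(9,26)
print(r,manip.current_tool_pos())
im=np.hstack([cv2.resize(snap("wrist","w3")[120:360,180:420],(400,400)),cv2.resize(snap("scene","s3")[140:260,245:365],(400,400),interpolation=cv2.INTER_CUBIC)])
cv2.imwrite("pics/c3.png",im[:,:,::-1])
E
```

```text
10 2.81 [-0.8 -0.7 -0.3] 9.45
11 2.93 [ 0.5 -0.1 -0.3] 9.73
12 3.08 [ 0.3  0.8 -0.7] 10.02
13 3.35 [-0.5 -0.7  0. ] 10.3
14 3.68 [ 0.8 -1.   0.6] 10.58
15 3.92 [-0.7 -0.2  0.9] 10.87
16 4.12 [ 0.2  0.1 -0.6] 11.15
17 4.33 [0.3 0.6 0.9] 11.43
18 4.54 [ 0.3 -1.   0.6] 11.72
19 4.81 [-0.1  0.7  0.5] 12.0
20 5.24 [0.1 0.1 0.7] 12.28
21 5.54 [-0.5  1.2  1.2] 12.57
22 5.73 [ 0.3 -0.4  1.6] 12.85
23 5.85 [-0.1 -0.2  0.6] 13.13
24 5.95 [ 0.2  0.6 -0.2] 13.42
25 6.07 [ 0.1  0.4 -0. ] 13.7
26 6.22 [ 0.4  0.3 -0.2] 13.98
None [ 0.51675729 -0.14882617  0.13159272]
```

View pics/c3.png

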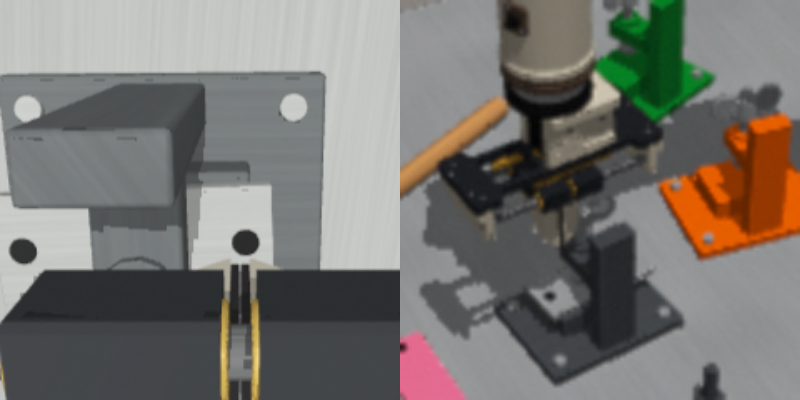

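```bash
python3 - <<'E'
from h import *
r=run(26,41); print(r)
im=np.hstack([cv2.resize(snap("wrist","w4")[120:360,180:420],(400,400)),cv2.resize(snap("scene","s4")[140:260,245:365],(400,400),interpolation=cv2.INTER_CUBIC)])
cv2.imwrite("pics/c4.png",im[:,:,::-1])
if r is None:
    r=run(41,50,vel=.02,fmax=10,sub=8); print(r,manip.current_tool_pos(),manip.current_force(),manip.current_clock())
    snap("wrist","w5")
E
```

```text
27 6.49 [-0.8  0.8  0.1] 14.37
28 6.82 [-0.5 -0.   0.2] 14.65
29 7.06 [0.7 0.7 0.2] 14.93
30 7.26 [0.5 0.7 0.4] 15.22
31 7.47 [-0.3  0.1  0.4] 15.5
32 7.68 [0.3 0.5 0.6] 15.78
33 7.95 [-0.2 -0.8  0.1] 16.07
34 8.38 [ 0.7 -0.3  1.4] 16.35
35 8.69 [ 0.1 -0.4  1.6] 16.63
36 8.88 [ 0.  -0.4  0.8] 16.92
37 8.99 [-0.5 -0.1 -0.1] 17.2
38 9.09 [ 0.2 -0.4 -0.1] 17.48
39 9.21 [ 0.2 -0.8 -0.1] 17.77
40 9.36 [-0.2  0.1  0.8] 18.05
41 9.63 [ 0.7 -1.2 -0.3] 18.33
None
42 9.96 [-0.2 -0.3  0.8] 20.43
43 10.21 [ 0.6 -0.3  1.8] 22.43
44 10.4 [ 0.5 -0.8  1.6] 24.43
45 10.61 [-0.5 -0.5  0.8] 26.43
46 10.82 [-0.5 -1.2  0.2] 28.43
47 11.1 [-7.5 -0.   6.4] 30.43
STOP force 47 1 [-10.3  -0.9   8.5] th 11.52
(47, 1) [ 0.46336011 -0.14207159  0.12668979] [-10.31113054  -0.8752699    8.54092777] 30.6833
```

View pics/c4.png

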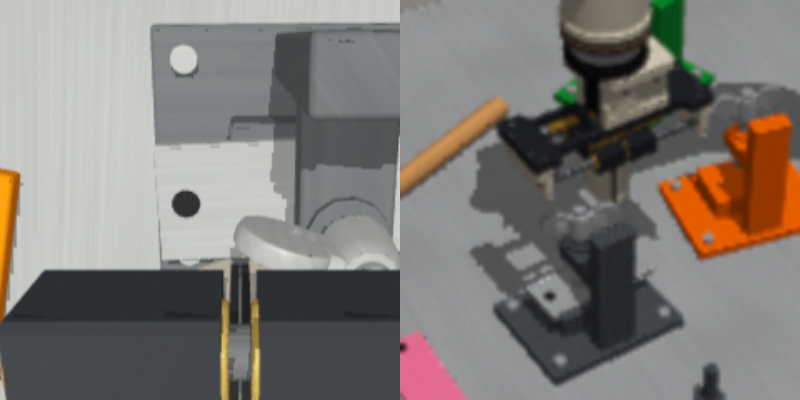

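View pics/w5.png

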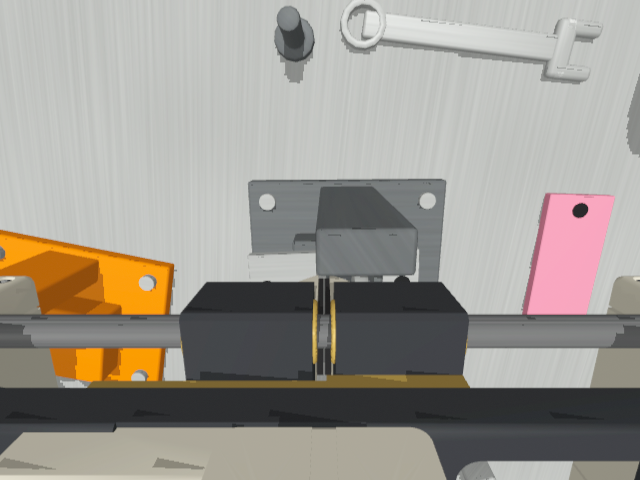

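Force rises just at the predicted 11 rad. I'll back off along the path, raise the hand and look.

```bash
python3 - <<'E'
from h import *
for i in (47,46,45):
    manip.servo_line(wp(i)[0],vel=.04); print(np.round(manip.current_force(),1))
p=manip.current_tool_pos(); manip.servo_line([p[0],p[1],.22],vel=.1)
manip.servo_line(np.r_[loc(.0,-.03),.26],vel=.15)
print(manip.current_force(),manip.current_clock())
c=viewer.get_calibration("wrist");im=snap("wrist","w6");print(c)
cv2.imwrite("pics/w6z.png",cv2.resize(im[80:300,205:425],None,fx=2.7,fy=2.7,interpolation=cv2.INTER_CUBIC)[:,:,::-1])
f=lambda q:np.round((q-[204.5,79.5])*2.7)
for th in (10.2,10.7,11):
    a=YAW-th;u=np.array([np.cos(a),np.sin(a)]); print(th,f(proj("wrist",[[*(AX+s*.036*u),.139] for s in (1,-1)],c)).tolist())
E
```

```text
[-7.5 -0.8  5.3]
[-0.2 -0.5  0.2]
[ 0.   1.1 -0.5]
[0.58883544 0.87514904 0.2242356 ] 33.3833
{'vfov': 67.2314187480053, 'cx': 323.5923926200876, 'cy': 240.03758056141967, 'eye': array([ 0.47896056, -0.12485286,  0.41761389]), 'attitude': array([0.99005504, 0.04503593, 0.00570139, 0.13315508])}
10.2 [[232.0, 229.0], [411.0, 404.0]]
10.7 [[286.0, 195.0], [359.0, 434.0]]
11 [[324.0, 189.0], [323.0, 439.0]]
```

View pics/w6z.png

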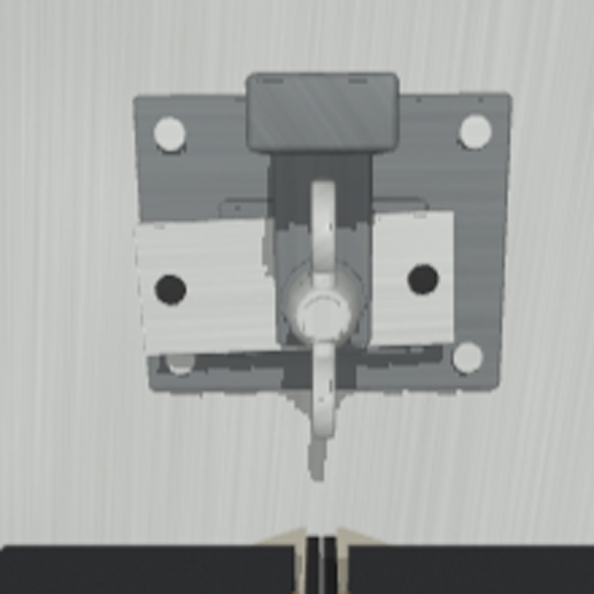

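Wing tips are at about (323,188) and (323,436) in the crop. That matches the prediction for 11.0 rad, (324,189) and (323,439). Next I'll check the bracket holes against the start.

```bash
python3 - <<'E'
from h import *
c=viewer.get_calibration("wrist")
z=lambda a,b:(205+(a+.5)/2.7-.5,80+(b+.5)/2.7-.5)
print([np.round(pix2z("wrist",*z(a,b),.045,c)[:2],4) for a,b in [(170,290),(423,279)]],"before .4257 -.1755 / .521 -.1626")
# withdraw a bit further and compare top views
manip.servo_line(np.r_[loc(0,-.03),.30],vel=.15)
manip.sleep(.3); print(manip.current_force(),manip.current_clock())
a=snap("scene","s7"); b=cv2.imread("pics/s1.png")[:,:,::-1]
m=(np.abs(a.astype(int)-b).sum(2)>60).astype(np.uint8); n,l,s,_=cv2.connectedComponentsWithStats(m); print([r.tolist() for r in s[1:] if r[4]>12])
manip.hand_in()
E
```

```text
[array([ 0.4252, -0.175 ]), array([ 0.5207, -0.1621])] before .4257 -.1755 / .521 -.1626
[-0.89852574  0.77090147 -0.29214835] 34.15
[[242, 0, 162, 229, 10736], [453, 0, 9, 47, 215], [491, 0, 18, 78, 444], [339, 31, 11, 7, 27], [317, 34, 7, 5, 16], [316, 39, 21, 10, 57], [452, 48, 40, 21, 386], [453, 107, 34, 13, 144], [459, 122, 24, 11, 43], [473, 127, 13, 30, 56], [467, 147, 5, 26, 28], [348, 159, 59, 22, 276], [308, 162, 8, 5, 24], [330, 162, 16, 8, 62], [361, 181, 44, 18, 176], [255, 201, 12, 8, 57], [299, 203, 7, 7, 24], [255, 213, 6, 4, 14], [284, 218, 7, 5, 14]]
the job is handed in; nothing more can be done
```

View pics/s7.png

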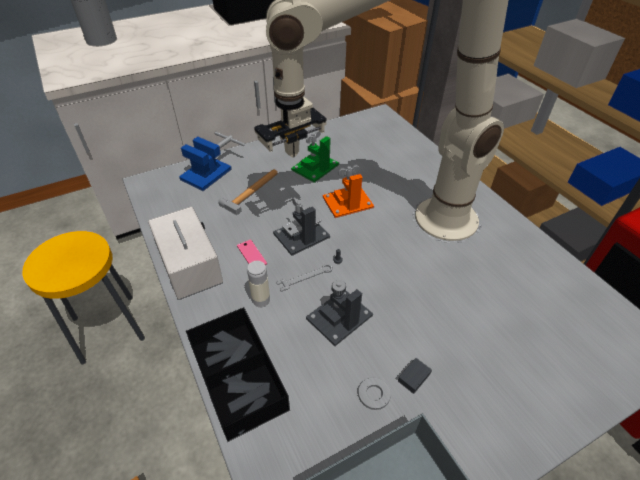

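The winged screw is at its stop. I pushed its wings round clockwise with the shut fingertips, from about 1.4 rad, in one continuous path of about a turn and a half instead of separate strokes. I then backed the hand off, raised it clear and handed in at about 34 s.

- **Stop:** the push force stayed within about 2.5 N until the predicted 11 rad, then rose to about 10 N sideways. The wings in the wrist picture match the pose computed for 11.0 rad.
- **Bracket:** its two holes measure within 1 mm of where they were.
- **Bystanders:** the last scene picture shows the other clamp and the loose items in place. A comparison with a picture from before the pushing found changes only around the robot, its shadow and the screw. I did not measure the knurled screw's angle, but the hand never went near it.
- **Contact:** the last force reading was about 1 N, which is the sensor's noise level, so the robot is touching nothing.

No check failed or disagreed.

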